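# Rock the pendulum angle gauge on the domed stud and hold it on the mark

### The job

Pick up the pendulum angle gauge by its black handle and set the middle of its foot on the round-topped spring-loaded stud. Check that the pointer swings freely by rocking the gauge on the stud, first to the left until the pointer is past the left red dot and then to the right until it is past the right red dot, pausing a moment at each; then rock it back until the pointer settles on the green clip. Finish while still holding the gauge there, foot resting on the stud with light pressure, and leave the other things on the bench alone.

Things in the scene. Friction and masses are not known exactly. Their poses are not given: they have to be found in the camera images.
- gauge_grip (a point): Middle of the gauge's black upright handle, where it is grasped, 128 mm above the gauge's underside. The handle is 20 mm thick (x), 28 mm wide (y) and reaches from the top of the dial case (102 mm) to 146 mm above the underside. Same axes as gauge.
- gauge_foot (a point): Centre of the underside of the gauge's foot, same axes as the gauge; 128 mm below gauge_grip.
- stud_top (a point): Highest point of the round-topped steel stud: a dome of 22 mm radius, its crown 70 mm above the bench, its centre 22 mm below this point. It is spring-loaded: from about 1.5 N it gives way straight down, 1 mm for each further 1.5 N, up to 8 mm, and this point moves with it. It stands in the middle of a grey cast block 84 x 84 mm, 19 mm high, fixed to the bench.
- pointer (a joint): The gauge's black pointer (36 mm), a free pendulum on the dial that hangs straight down and swings for about 1 s after a movement. Rad relative to the dial: 0 with the gauge upright, positive toward the dial's left (+y of the gauge), which is when the gauge's top leans left; it equals the sideways lean. The red dots are at +0.35 (left) and -0.35 (right).
- clip (a joint): The green clip on the dial's lower rim, the mark to be reached; it stays where it is set. Same zero and sign as the pointer, between -0.28 and 0.28 rad. It is 4 mm wide, which is 0.055 rad to either side at 36 mm radius.
- pointer_tip (a point): Tip of the pointer, 36 mm from the pivot; its z axis runs from the tip to the pivot.
- clip_mark (a point): Middle of the green clip, 36 mm from the pivot; its z axis points to the pivot.
- gauge: The angle gauge, 0.3 kg, standing on the bench at first: blue round dial case 90 mm across, 20 mm thick, centre 57 mm up, on a flat steel foot 44 (x) x 90 (y) x 12 mm. Origin: centre of the foot's underside. Axes: z up, x from the dial to the back (the white dial looks to -x, toward the robot), y to the left of someone looking at the dial.
- stud: The fixed block with the stud; origin at the centre of its underside on the bench. Beware, right of the work: the tester's hand bar reaches toward the robot to x = 0.50, y = -0.19 at a height of 0.30 m, in front of its screw column (x 0.60 to 0.66, y -0.28 to -0.22); keep arm and gripper clear of them.
- ring5: Steel bearing ring, 86 mm across, 16 mm high, lying on the bench; bystander. Origin at the centre of its underside.
- loupe: Black eye loupe, 32 mm across, 26 mm high, standing on the bench; bystander. Origin at the centre of its underside.
- oil_bottle: White oil bottle with a red spout, 42 mm across, 118 mm high; bystander. Origin at the centre of its underside.
- block_c: Round steel test block, 60 mm across, 10 mm high, lying on the bench; bystander. Origin at the centre of its underside.

How it is judged:
By the outcome, as a careful person would: the job done as asked, in the order asked, and still so for the second after the job is handed in, while the arm keeps its last pose, push and grip.
It also fails if it takes over 48 s, if anything falls off the work surface, if the arm or the gripper's body presses on something with over 40 N, if the wrist force passes 120 N, or if a joint passes its speed limit or range.

### The arm

A 7-joint arm with a two-finger parallel gripper is mounted at the origin on a cart in front of the work surface, level with it; the furniture and walls round the work are solid. World frame = base frame: x ahead of the robot, y to its left, z up, the work surface at z = 0. Lengths are in m, angles in rad, forces in N, time in s.
With the tool pointing down it reaches from about 0.4 to 0.85 m from the base axis. Payload 6.9 kg.
Tool frame: the origin (TCP) lies at the very end of the fingers, on their centre line; the grasp point (between the pads) lies 19 mm behind it (bot.tcp_to_grasp is the distance from the TCP to the grasp point, in m); z points along the fingers, y is the line along which they close (so a half turn about z gives the same grasp; the last joint's range is limited). The gripper opens to 85 mm and grips with 20 to 120 N. Pads are 22 mm wide; open, the fingers measure 114 mm over their backs; the gripper's body (76 mm by 85 mm) begins 54 mm behind the grasp point. The pads swing forward as they close: fully open they stand 13 mm farther back than shut.
Start: joints at [1.425, 0.507, -0.238, 1.5, 0.126, 1.149, -0.155], TCP at [0.155, -0.605, 0.231] pointing down, gripper open.
Joint ranges: [-3.08, 3.08], [-0.24, 2.05], [-1.43, 1.35], [0, 2.5], [-1.52, 4.66], [0.17, 1.96], [-2.89, 2.89]. Speed limits (rad/s): [2.39, 2.39, 3.14, 3.14, 3.14, 3.14, 3.14].

### API

Orientations are given as a unit quaternion [x, y, z, w].
In Python, from plant import bot, camera gives the robot as it stands.
- The arm moves only by the shell command python3 -m crank 'ROWS'. ROWS is JSON, a list that holds one entry, the list of rows, each a list of 7 numbers: the shift along the tool's x, y, z in m, then the turn, a rotation vector about the tool's x, y, z in degrees, then the opening, from 0 (shut) to 1 (fully open). In form: [[[x, y, z, ax, ay, az, fingers], ...]]. A call has 1 to 20 rows; each row is the pose to reach, as a shift and turn from the pose commanded when the call began, along the tool's axes at that moment; what a row does not reach only later rows make up. A row lasts 1/12 s, in which the tool goes at most 41.7 mm and 7.16 degrees, less where a joint would pass 70% of its speed; a pose out of reach is approached as far as the arm can. A call with a gripper value outside its range is refused whole. The fingers move at their own pace and stop on an object; the grip force is fixed at half the most. Time passes only in rows, so rows that repeat a pose let the fingers close. It gives the time, the measured TCP pose, the force, the opening and the grip force at its end, in the units of the state.
- bot.sense(): the state, without advancing time (a new reading comes with each control period).
- camera(name): name is "side" or "top"; returns a dict with "image" (400x640x3 uint8, blue, green, red), "range_z" (400x640 float32, m along the optical axis (not along the pixel's ray), 0 where there is no reading), "fx", "fy", "cx", "cy" (pixels), "dist_coeffs" ([k1, k2, p1, p2, k3] as OpenCV has them; the pictures are not rectified), "rvec" (rotation vector, rad) and "tvec" (3), from world to camera coordinates, as OpenCV has them. Camera axes: x right, y down, z forward; pixel columns grow to the right and rows downward; lengths in m; the calibration is good to about 2 mm. A picture is of the moment at which its call begins.
- bot.close_job(): hands the job in; it is judged then, once.
The state is a dict: "t": time; "joint_pos": joint angles; "qvel": joint speeds; "joint_torque": joint torques, N m; "tcp_pos": TCP position; "tool_rot": TCP orientation; "contact_force": force on the tool from outside, world axes, zero at the start; "wrist_torque": the same for the moment, N m; "grip_width": opening from 0.0 (shut) to 1.0 (fully open); "gripper_force": force on a finger pad.
Only numpy, scipy, OpenCV 4.12 (cv2) and the standard library are available. Lean on these libraries where they do the work, as an engineer would, in place of code of your own. Each camera call takes 0.05 s, during which the arm holds its last target. There are 200 camera calls.

## Working session

There is one attempt and no reset: what is moved stays moved. The work goes in short steps, Python scripts to look and compute and a shell command to move; the robot and the scene stay as the last step left them, time stands still between calls to the robot, and variables do not carry over. Pictures are saved under pics/ and viewed, at most 10 in all, crops included, and the job is handed in when it is done.

```bash
ls; mkdir -p pics
cat > h.py <<'E'
import numpy as np, cv2
from plant import bot, camera
from scipy.spatial.transform import Rotation as R
def cam(n):
    c=camera(n); c['K']=np.array([[c['fx'],0,c['cx']],[0,c['fy'],c['cy']],[0,0,1]]); c['R']=cv2.Rodrigues(np.array(c['rvec'],float))[0]; c['t']=np.array(c['tvec'],float).ravel(); c['d']=np.array(c['dist_coeffs'],float); return c
def ray(c,uv):
    n=cv2.undistortPoints(np.array(uv,float).reshape(-1,1,2),c['K'],c['d'])[:,0]
    d=np.c_[n,np.ones(len(n))]
    return -c['R'].T@c['t'], d@c['R']   # dir scaled so that range_z multiplies
def onz(c,uv,z):
    o,d=ray(c,uv); return o+d*((z-o[2])/d[:,2])[:,None]
def cloud(c,mask):
    v,u=np.nonzero(mask&(c['range_z']>0)); o,d=ray(c,np.c_[u,v]); return o+d*c['range_z'][v,u][:,None]
def proj(c,p): return cv2.projectPoints(np.array(p,float).reshape(-1,3),c['R'],c['t'],c['K'],c['d'])[0][:,0]
E
python3 - <<'E'
from h import *
s=bot.sense(); print({k:np.round(v,3) for k,v in s.items()},bot.tcp_to_grasp)
for n in('side','top'):
    c=cam(n); cv2.imwrite(f'pics/{n}0.png',c['image']); print(n,ray(c,[[320,200]]),c['fx'])
E
```

```text
pics
{'t': np.float64(0.0), 'joint_pos': array([ 1.426,  0.508, -0.237,  1.501,  0.126,  1.149, -0.155]), 'qvel': array([-0.001,  0.   , -0.001, -0.   ,  0.   ,  0.001, -0.   ]), 'joint_torque': array([-0.0000e+00, -6.2060e+01, -2.1860e+00, -2.4965e+01,  1.3000e-02,
        1.2000e-02,  0.0000e+00]), 'tcp_pos': array([ 0.155, -0.605,  0.23 ]), 'tool_rot': array([ 0.992,  0.125, -0.   , -0.001]), 'contact_force': array([-0.398,  0.204, -0.56 ]), 'wrist_torque': array([-0.079, -0.047,  0.033]), 'gripper_force': np.float64(0.0), 'grip_width': np.float64(1.001)} 0.0187
side (array([0.32162541, 0.89660657, 0.4474074 ]), array([[ 0.25732102, -0.87237572, -0.41579876]])) 412.04022635700926
top (array([0.41802979, 0.14570325, 1.11665581]), array([[ 0.13042085,  0.02121167, -0.99140518]])) 423.43698673524176
```

View pics/side0.png

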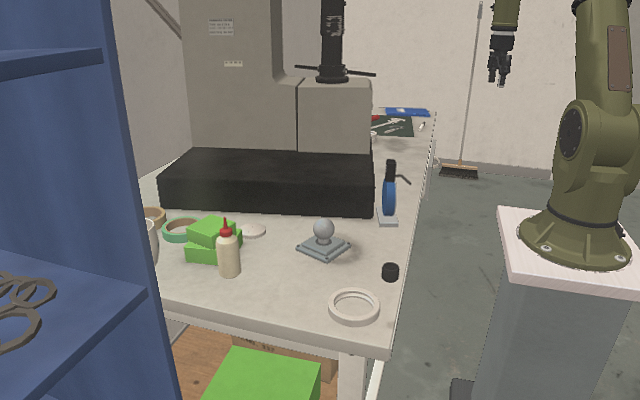

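View pics/top0.png

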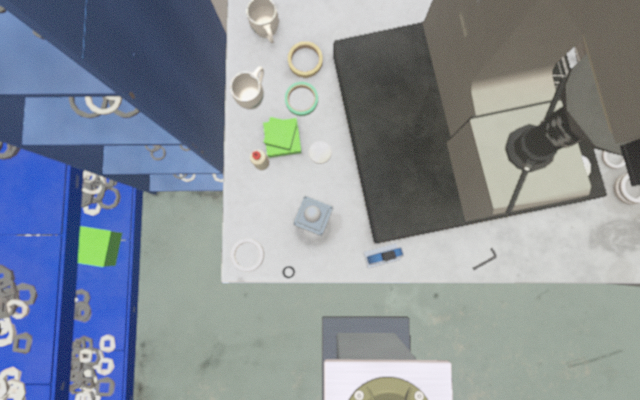

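The side view shows the gauge at (389,190) with its dark handle at (390,170), and the stud ball at (323,228). In the top view the gauge is at (384,257) and the stud at (312,213).

Run:
```python
from h import *
for n,gb,sb in(('side',(370,150,405,230),(295,215,355,262)),('top',(360,240,410,270),(285,190,340,245))):
    c=cam(n); im=c['image'].astype(int); b,g,r=im[...,0],im[...,1],im[...,2]
    def box(q): m=np.zeros(b.shape,bool); m[q[1]:q[3],q[0]:q[2]]=1; return m
    blue=box(gb)&(b>r+50)&(b>90); dark=box(gb)&(im.max(2)<60)
    for nm,m in(('blue',blue),('dark',dark)):
        p=cloud(c,m)
        print(n,nm,m.sum(),'med',np.median(p,0).round(4),'lo',np.percentile(p,5,0).round(4),'hi',np.percentile(p,95,0).round(4))
    if n=='top':
        rt=cv2.minAreaRect(np.argwhere(blue)[:,::-1].astype(np.float32)); print(rt)
        bp=cv2.boxPoints(rt); print('box@.07',onz(c,bp,.07).round(4))
        p=cloud(c,dark); p=p[p[:,2]>.12]; print('handle top',p.mean(0).round(4),np.ptp(p,axis=0).round(3))
        q=cloud(c,blue); q=q[q[:,2]>.03]; q2=q[:,:2]-q[:,:2].mean(0); w,v=np.linalg.eigh(q2.T@q2); print('yaw axis',v[:,1],np.degrees(np.arctan2(v[1,1],v[0,1])))
    p=cloud(c,box(sb)); p=p[(p[:,2]>.045)]; 
    A=np.c_[2*p,np.ones(len(p))]; x=np.linalg.lstsq(A,(p**2).sum(1),rcond=None)[0]
    print(n,'sphere',x[:3].round(4),np.sqrt(x[3]+x[:3]@x[:3]).round(4),'zmax',p[:,2].max().round(4),len(p))
    b2=cloud(c,box(sb)); b2=b2[(abs(b2[:,2]-.019)<.006)]; print('block',b2.min(0).round(3),b2.max(0).round(3))
    cv2.imwrite(f'pics/{n}1.png',cv2.resize(c['image'][gb[1]-10:gb[3]+10,gb[0]-10:gb[2]+10],None,fx=5,fy=5,interpolation=2))
```

```text
side blue 170 med [0.411  0.041  0.0838] lo [ 0.4015 -0.0138  0.0428] hi [0.434  0.0518 0.0978]
side dark 384 med [0.4496 0.0233 0.0914] lo [ 0.4093 -0.1283  0.0264] hi [0.4848 0.0345 0.1449]
side sphere [0.5222 0.1904 0.0484] 0.0208 zmax 0.0705 292
block [0.475 0.044 0.013] [0.563 0.232 0.025]
top blue 143 med [0.4169 0.0296 0.0932] lo [ 0.405  -0.0243  0.0765] hi [0.4312 0.0472 0.1032]Traceback (most recent call last):
  File "<stdin>", line 7, in <module>
  File "h.py", line 13, in cloud
    v,u=np.nonzero(mask&(c['range_z']>0)); o,d=ray(c,np.c_[u,v]); return o+d*c['range_z'][v,u][:,None]
                                               ~~~^^^^^^^^^^^^^^
  File "h.py", line 7, in ray
    n=cv2.undistortPoints(np.array(uv,float).reshape(-1,1,2),c['K'],c['d'])[:,0]
      ~~~~~~~~~~~~~~~~~~~^^^^^^^^^^^^^^^^^^^^^^^^^^^^^^^^^^^^^^^^^^^^^^^^^^
cv2.error: OpenCV(4.12.0) /io/opencv/modules/calib3d/src/undistort.dispatch.cpp:347: error: (-215:Assertion failed) CV_IS_MAT(_src) && CV_IS_MAT(_dst) && (_src->rows == 1 || _src->cols == 1) && (_dst->rows == 1 || _dst->cols == 1) && _src->cols + _src->rows - 1 == _dst->rows + _dst->cols - 1 && (CV_MAT_TYPE(_src->type) == CV_32FC2 || CV_MAT_TYPE(_src->type) == CV_64FC2) && (CV_MAT_TYPE(_dst->type) == CV_32FC2 || CV_MAT_TYPE(_dst->type) == CV_64FC2) in function 'cvUndistortPointsInternal'
```

Run:
```python
from h import *
c=cam('top'); gb=(355,235,412,272)
m=np.zeros((400,640),bool); m[gb[1]:gb[3],gb[0]:gb[2]]=1
p=cloud(c,m); h=p[(p[:,2]>.125)&(p[:,2]<.16)]
print('handle',len(h),h.mean(0).round(4),np.percentile(h,[2,98],0).round(4))
q=p[(p[:,2]>.06)]; q2=q[:,:2]-q[:,:2].mean(0); w,v=np.linalg.eigh(q2.T@q2); print(q.mean(0),'yaw',v[:,1],np.percentile(q,[2,98],0).round(4))
hs=h[:,:2]-h[:,:2].mean(0)
im=c['image'].astype(int); blue=m&(im[...,0]>im[...,2]+50)
rt=cv2.minAreaRect(np.argwhere(blue)[:,::-1].astype(np.float32)); print(rt); print(onz(c,cv2.boxPoints(rt),.09).round(4))
sm=np.zeros((400,640),bool); sm[190:245,285:340]=1
p=cloud(c,sm); t=p[p[:,2]>.05]; print('stud',t.mean(0).round(4),t[:,2].max(),len(t)); 
t=p[(p[:,2]>.012)&(p[:,2]<.026)]; print('blk',t.min(0).round(3),t.max(0).round(3), cv2.minAreaRect((t[:,:2]*1000).astype(np.float32)))
cv2.imwrite('pics/top1.png',cv2.resize(c['image'][230:275,350:420],None,fx=8,fy=8,interpolation=2))
```

```text
handle 122 [0.4184 0.01   0.1445] [[ 0.4079 -0.0036  0.1299]
 [ 0.4296  0.0235  0.1496]]
[0.43315648 0.00965439 0.10100939] yaw [-0.65618796  0.75459748] [[ 0.4002 -0.0418  0.0654]
 [ 0.4672  0.0493  0.1484]]
((384.64154052734375, 255.2452850341797), (7.417469501495361, 33.24125289916992), 74.05460357666016)
[[ 0.4164  0.0535  0.09  ]
 [ 0.4381 -0.0233  0.09  ]
 [ 0.4211 -0.0277  0.09  ]
 [ 0.3994  0.0489  0.09  ]]
stud [0.5215 0.1877 0.0638] 0.07429948227309602 229
blk [0.471 0.138 0.012] [0.574 0.237 0.025] ((522.8964233398438, 187.63902282714844), (82.8241958618164, 82.60411071777344), 68.40480041503906)
```

View pics/top1.png

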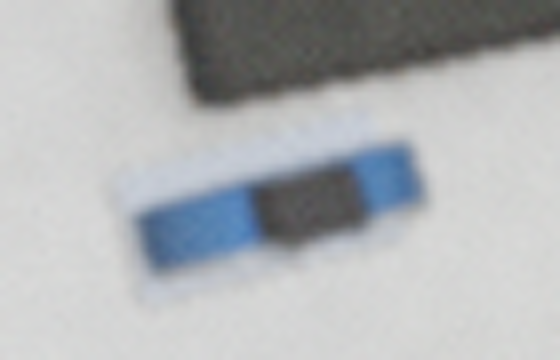

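The crop shows the dark handle at about (384,256) in the full image. The long axis gives a gauge yaw of about 15.8°, with the handle at (0.418, 0.010). The stud is at (0.522, 0.189). I'll approach by going round on the robot side of the bar, with a half turn of the tool so that the dial can later be shown to the side camera.

```bash
python3 -m crank '[[[0.025,-0.027,0,0,0,-7,1],[0.05,-0.054,0,0,0,-14,1],[0.08,-0.08,0,0,0,-21,1],[0.105,-0.105,0,0,0,-28,1],[0.13,-0.135,0,0,0,-35,1],[0.155,-0.165,0,0,0,-42,1],[0.18,-0.19,0,0,0,-49,1],[0.205,-0.22,0,0,0,-56,1],[0.23,-0.245,0,0,0,-63,1],[0.255,-0.27,0,0,0,-70,1],[0.277,-0.296,0,0,0,-77,1],[0.295,-0.325,0,0,0,-84,1],[0.313,-0.355,0,0,0,-91,1],[0.331,-0.39,0,0,0,-98,1],[0.35,-0.42,0,0,0,-105,1],[0.365,-0.45,0,0,0,-112,1],[0.38,-0.48,0,0,0,-119,1],[0.395,-0.51,0,0,0,-126,1],[0.407,-0.53,0,0,0,-133,1],[0.407,-0.53,0,0,0,-140,1]]]'
python3 -c "
from h import *
s=bot.sense();print(s['joint_pos'].round(2) if hasattr(s['joint_pos'],'round') else s['joint_pos'],R.from_quat(s['tool_rot']).as_matrix().round(3))"
```

```text
t: 1.92
tcp_pos: [0.4189, 0.0142, 0.2322]
tool_rot: [0.216, 0.976, 0.001, 0.001]
contact_force: [-0.2, -0.4, 0.6]
grip_width: 0.998
gripper_force: 0.0
[ 0.73  0.3  -1.06  1.99  0.31  1.02  0.66] [[-0.907  0.421  0.003]
 [ 0.421  0.907  0.002]
 [-0.002  0.003 -1.   ]]
```

```bash
python3 -m crank '[[[0,0,0,0,0,-7,1],[0,0,0,0,0,-14,1],[0,0,0,0,0,-21,1],[0,0,0.01,0,0,-28,1],[0,0,0.02,0,0,-35,1],[0,0,0.03,0,0,-41,1],[0,0,0.04,0,0,-41,1],[0,0,0.04,0,0,-41,1]]]'
python3 -c "
from h import *
c=cam('top'); p=proj(c,[.4184,.010,.146])[0];print(p)
s=bot.sense();P=np.array(s['tcp_pos']);M=R.from_quat(s['tool_rot']).as_matrix();print(P,M.round(3)); print('to grasp pose',M.T@(np.array([.418,.010,.109])-P), s['joint_pos'])
c=cam('side');cv2.imwrite('pics/s2.png',cv2.resize(c['image'][100:250,320:470],None,fx=3,fy=3))
"
```

```text
t: 2.58
tcp_pos: [0.4169, 0.0085, 0.1898]
tool_rot: [-0.132, 0.991, 0.0, -0.001]
contact_force: [-1.0, -0.6, -0.0]
grip_width: 1.005
gripper_force: 0.0
[389.12616445 255.36715109]
[0.41726116 0.00882377 0.19062967] [[-0.965 -0.262 -0.002]
 [-0.262  0.965  0.   ]
 [ 0.002  0.001 -1.   ]]
to grasp pose [-0.00115549  0.00087916  0.08162858] [ 0.78993773  0.42494065 -1.2107814   2.06334765  0.48227856  0.97907448
  1.16179293]
```

View pics/s2.png

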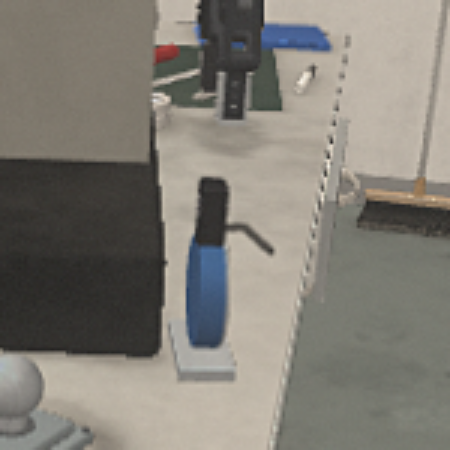

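The side crop shows the gripper tips at crop (233,118) and the handle top at (212,180). I'll check by projection whether they line up.

```bash
python3 -c "
from h import *
c=cam('side');P=np.array(bot.sense()['tcp_pos'])
print('tcp',(proj(c,P)-[320,100])*3,'handle top',(proj(c,[.4184,.010,.146])-[320,100])*3,'foot',(proj(c,[.4184,.010,0])-[320,100])*3)
m=np.zeros((400,640),bool);m[158:178,384:400]=1
p=cloud(c,m&(c['image'].max(2)<60));p=p[(p[:,1]<.06)&(p[:,1]>-.03)];print('side handle',np.percentile(p,[3,50,97],0).round(4))
m[:]=0;m[100:142,384:412]=1
p=cloud(c,m&(c['image'].max(2)<110));p=p[(p[:,1]<.1)&(p[:,1]>-.06)];print('fingers',np.percentile(p,[3,50,97],0).round(4))
"
```

```text
tcp [[217.73757598 122.06533111]] handle top [[212.25085136 181.09482482]] foot [[197.6120564  354.84161627]]
side handle [[0.4075 0.006  0.1108]
 [0.4163 0.0226 0.1298]
 [0.4259 0.0267 0.1463]]
fingers [[ 0.3892 -0.0325  0.2115]
 [ 0.4072  0.0639  0.261 ]
 [ 0.4393  0.0824  0.2926]]
```

Consistent: the near finger is offset along the closing line. Next I descend and grip.

```bash
python3 -m crank '[[[-0.001,0.001,0.03,0,0,0,1],[-0.001,0.001,0.055,0,0,0,1],[-0.001,0.001,0.075,0,0,0,1],[-0.001,0.001,0.081,0,0,0,1],[-0.001,0.001,0.081,0,0,0,0.5],[-0.001,0.001,0.081,0,0,0,0.3],[-0.001,0.001,0.081,0,0,0,0],[-0.001,0.001,0.081,0,0,0,0],[-0.001,0.001,0.081,0,0,0,0],[-0.001,0.001,0.081,0,0,0,0],[-0.001,0.001,0.081,0,0,0,0],[-0.001,0.001,0.081,0,0,0,0],[-0.001,0.001,0.081,0,0,0,0]]]'
```

```text
t: 3.82
tcp_pos: [0.4193, 0.01, 0.1112]
tool_rot: [-0.133, 0.991, -0.0, 0.001]
contact_force: [-0.2, -1.9, 7.2]
grip_width: 0.32
gripper_force: 58.7
```

```bash
python3 -m crank '[[[0,0,-0.02,0,0,0,0],[0,0,-0.05,0,0,0,0],[0,0,-0.085,0,0,0,0],[0,0,-0.12,0,0,0,0],[-0.01,0.025,-0.15,0,0,6,0],[-0.02,0.05,-0.17,0,0,12,0],[-0.03,0.075,-0.18,0,0,19,0],[-0.04,0.1,-0.19,0,0,26,0],[-0.05,0.125,-0.19,0,0,33,0],[-0.06,0.15,-0.19,0,0,40,0],[-0.07,0.175,-0.19,0,0,47,0],[-0.075,0.2,-0.19,0,0,54,0],[-0.085,0.225,-0.19,0,0,61,0],[-0.095,0.25,-0.19,0,0,68,0],[-0.105,0.275,-0.19,0,0,75,0],[-0.115,0.3,-0.19,0,0,82,0],[-0.123,0.32,-0.19,0,0,88,0],[-0.123,0.329,-0.19,0,0,91,0],[-0.123,0.329,-0.19,0,0,91,0],[-0.123,0.329,-0.19,0,0,91,0]]]'
python3 -m crank '[[[0,0,0,0,0,0,0],[0,0,0,0,0,0,0],[0,0,0,0,0,0,0],[0,0,0,0,0,0,0],[0,0,0,0,0,0,0],[0,0,0,0,0,0,0],[0,0,0,0,0,0,0],[0,0,0,0,0,0,0],[0,0,0,0,0,0,0],[0,0,0,0,0,0,0],[0,0,0,0,0,0,0],[0,0,0,0,0,0,0]]]'
python3 -c "
from h import *
s=bot.sense();P=np.array(s['tcp_pos']);M=R.from_quat(s['tool_rot']).as_matrix();print(P,M.round(3),np.round(s['joint_pos'],2))
c=cam('side');g=P-M[:,2]*(-.109+.057);u=proj(c,P+M[:,2]*.052)[0];print(u);x,y=u.astype(int)
np.savez('v.npz',**{k:v for k,v in c.items()})
cv2.imwrite('pics/s3.png',cv2.resize(c['image'][y-55:y+60,x-50:x+50],None,fx=5,fy=5,interpolation=2))
"
```

```text
t: 5.48
tcp_pos: [0.4493, 0.3599, 0.3]
tool_rot: [0.612, 0.791, -0.001, -0.0]
contact_force: [0.5, -0.3, -3.7]
grip_width: 0.315
gripper_force: 61.2
t: 6.48
tcp_pos: [0.4499, 0.3601, 0.3003]
tool_rot: [0.613, 0.79, 0.0, -0.0]
contact_force: [0.6, -1.4, -3.4]
grip_width: 0.318
gripper_force: 61.2
[0.44990934 0.36008784 0.30028922] [[-0.248  0.969 -0.   ]
 [ 0.969  0.248  0.   ]
 [ 0.    -0.    -1.   ]] [-0.23  0.45 -0.77  1.51  0.32  1.31 -0.78]
[340.64904561 166.40697426]
```

View pics/s3.png

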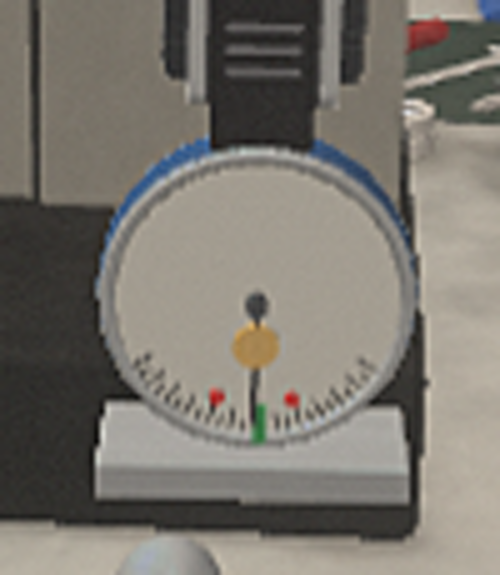

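The picture shows the dial facing the camera, with the pivot at crop (256,304), the pointer hanging at (255,410), the green clip at (260,423), and the red dots at (217,398) and (292,400). I'll now measure the angles on the dial plane.

```bash
cat >> h.py <<'E'
def dial(c,M,P,show=True):
    """angles of marks on the dial plane; M,P tool pose; grip at 128 up, TCP 109 up"""
    gz=-M[:,2]; gx=-M[:,0]; gy=M[:,1]
    o=P-gz*.052-gx*.0105     # dial face centre
    im=c['image'].astype(int); b,g,r=im[...,0],im[...,1],im[...,2]
    v,u=np.mgrid[0:400,0:640]; O,d=ray(c,np.c_[u.ravel(),v.ravel()])
    k=((o-O)@gx)/(d@gx); X=O+d*k[:,None]-o
    Y=(X@gy).reshape(400,640); Z=(X@gz).reshape(400,640); rr=np.hypot(Y,Z)
    A=rr<.044; out={}
    G=A&(g>r+25)&(g>b+25); Rd=A&(r>g+60)&(r>b+60); 
    w=cv2.moments(((rr<.055)&(im.min(2)>120)&(Z>-.03)).astype(np.uint8))
    f=lambda m:(np.array([Y[m].mean(),Z[m].mean()])*1000).round(2)
    H=A&(rr<.012)&(im.max(2)<105); T=A&(Z<-.018)&(rr<.034)&(im.max(2)<90)&(abs(Y)<.03)&~G
    brass=A&(r>b+45)&(r<g+70)&(g>b+20)
    out['clip']=f(G);out['hub']=f(H)
    for s,n in((1,'redL'),(-1,'redR')):
        q=Rd&(Y*s>0); out[n]=f(q) if q.any() else None
    out['brass']=f(brass); out['tip']=f(T) if T.any() else None
    h=out['hub']
    for n in('clip','redL','redR','brass','tip'):
        if out[n] is not None: q=out[n]-h; out[n]=(out[n],'ang',round(float(np.arctan2(q[0],-q[1])),3),'r',round(float(np.hypot(*q)),1))
    return out
E
python3 - <<'E'
from h import *
s=bot.sense();c=dict(np.load('v.npz'));M=R.from_quat(s['tool_rot']).as_matrix();P=np.array(s['tcp_pos'])
for k,v in dial(c,M,P).items():print(k,v)
E
```

```text
clip (array([ -2.18, -39.16]), 'ang', -0.059, 'r', 34.7)
hub [-0.15 -4.52]
redL (array([ 10.4 , -32.19]), 'ang', 0.364, 'r', 29.6)
redR (array([-11.38, -32.04]), 'ang', -0.387, 'r', 29.7)
brass (array([ -0.38, -16.13]), 'ang', -0.02, 'r', 11.6)
tip (array([ -0.24, -28.62]), 'ang', -0.004, 'r', 24.1)
```

The clip is at about -0.045 rad once the dot offset is removed, and the pointer reads about 0. Next I move above the stud.

```bash
python3 -m crank '[[[-0.02,0.003,0,0,0,0,0],[-0.05,0.008,0,0,0,0,0],[-0.08,0.012,0.01,0,0,0,0],[-0.11,0.016,0.03,0,0,0,0],[-0.14,0.02,0.05,0,0,0,0],[-0.165,0.024,0.07,0,0,0,0],[-0.184,0.027,0.085,0,0,0,0],[-0.184,0.027,0.096,0,0,0,0],[-0.184,0.027,0.1,0,0,0,0],[-0.184,0.027,0.1,0,0,0,0],[-0.184,0.027,0.1,0,0,0,0]]]'
python3 - <<'E'
from h import *
s=bot.sense();P=np.array(s['tcp_pos']);M=R.from_quat(s['tool_rot']).as_matrix();print(P,M.round(3),s['contact_force'],s['wrist_torque'])
c=cam('side');x,y=proj(c,P+M[:,2]*.09)[0].astype(int)
F=P+M[:,2]*.111;print('foot px',(proj(c,F)-[x-45,y-50])*5,'stud px',(proj(c,[.522,.189,.07])-[x-45,y-50])*5)
cv2.imwrite('pics/s4.png',cv2.resize(c['image'][y-50:y+50,x-45:x+45],None,fx=5,fy=5,interpolation=2))
E
```

```text
t: 7.45
tcp_pos: [0.5215, 0.1902, 0.201]
tool_rot: [0.612, 0.791, 0.001, -0.0]
contact_force: [-0.1, 0.3, -3.4]
grip_width: 0.315
gripper_force: 61.0
[0.52147236 0.19016989 0.2009823 ] [[-0.25   0.968  0.   ]
 [ 0.968  0.25   0.001]
 [ 0.001  0.001 -1.   ]] [-0.07617439  0.34968672 -3.36095006] [ 0.05305203 -0.02424145  0.03152691]
foot px [[224.85918071 300.46407232]] stud px [[223.92229836 343.76437776]]
```

View pics/s4.png

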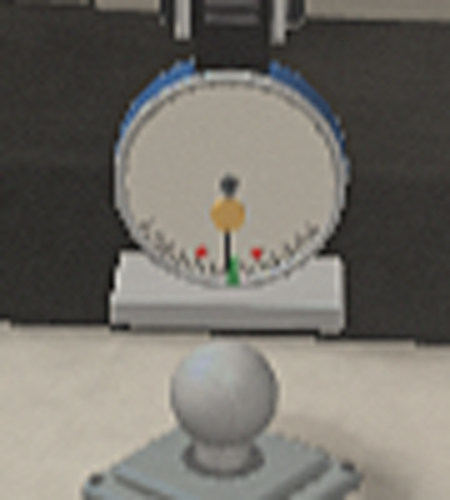

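The foot's bottom edge spans crop 110–342, so its centre is at 226, and the stud's crown is at (224,342). They're aligned, so I descend gently.

```bash
python3 -m crank '[[[-0.001,0,0.006,0,0,0,0],[-0.001,0,0.012,0,0,0,0],[-0.001,0,0.016,0,0,0,0],[-0.001,0,0.018,0,0,0,0],[-0.001,0,0.019,0,0,0,0],[-0.001,0,0.02,0,0,0,0],[-0.001,0,0.021,0,0,0,0],[-0.001,0,0.021,0,0,0,0],[-0.001,0,0.021,0,0,0,0]]]'
```

```text
t: 8.25
tcp_pos: [0.5218, 0.1875, 0.1795]
tool_rot: [0.613, 0.79, -0.0, -0.0]
contact_force: [-3.1, -1.8, 0.6]
grip_width: 0.316
gripper_force: 61.6
```

In contact at about 4 N over the free-hang reading. Now I rock left about the foot's centre.

```bash
python3 -m crank '[[[0,0.0039,0.0001,2,0,0,0],[0,0.0077,0.0002,4,0,0,0],[0,0.0116,0.0005,6,0,0,0],[0,0.0154,0.0009,8,0,0,0],[0,0.0193,0.0013,10,0,0,0],[0,0.0231,0.0019,12,0,0,0],[0,0.0269,0.0026,14,0,0,0],[0,0.0306,0.0034,16,0,0,0],[0,0.0343,0.0043,18,0,0,0],[0,0.038,0.0053,20,0,0,0],[0,0.0416,0.0064,22,0,0,0],[0,0.0451,0.0075,24,0,0,0],[0,0.0451,0.0075,24,0,0,0],[0,0.0451,0.0075,24,0,0,0],[0,0.0451,0.0075,24,0,0,0],[0,0.0451,0.0075,24,0,0,0],[0,0.0451,0.0075,24,0,0,0],[0,0.0451,0.0075,24,0,0,0],[0,0.0451,0.0075,24,0,0,0],[0,0.0451,0.0075,24,0,0,0]]]'
python3 -m crank '[[[0,0,0,0,0,0,0],[0,0,0,0,0,0,0],[0,0,0,0,0,0,0],[0,0,0,0,0,0,0],[0,0,0,0,0,0,0],[0,0,0,0,0,0,0]]]'
cat > look.py <<'E'
from h import *; import sys
s=bot.sense();P=np.array(s['tcp_pos']);M=R.from_quat(s['tool_rot']).as_matrix()
c=cam('side')
for k,v in dial(c,M,P).items():print(k,v)
print('lean',np.arctan2(M[2,1],-M[2,2]).round(4),'pitch',M[2,0].round(4),'foot',(P+M[:,2]*.111).round(4),np.round(s['contact_force'],1),np.round(s['joint_pos'],2))
x,y=proj(c,P+M[:,2]*.08)[0].astype(int)
cv2.imwrite('pics/%s.png'%sys.argv[1],cv2.resize(c['image'][y-50:y+50,x-45:x+45],None,fx=5,fy=5,interpolation=2))
E
python3 look.py s5
```

```text
t: 9.92
tcp_pos: [0.5663, 0.1989, 0.1722]
tool_rot: [0.6, 0.773, -0.163, -0.127]
contact_force: [6.1, 2.3, 0.9]
grip_width: 0.322
gripper_force: 61.9
t: 10.42
tcp_pos: [0.5663, 0.1989, 0.1722]
tool_rot: [0.6, 0.773, -0.163, -0.127]
contact_force: [5.1, 1.0, 0.2]
grip_width: 0.321
gripper_force: 61.9
clip (array([ -1.05, -39.53]), 'ang', -0.052, 'r', 35.0)
hub [ 0.78 -4.58]
redL (array([ 11.1 , -32.94]), 'ang', 0.349, 'r', 30.2)
redR (array([ -9.63, -31.96]), 'ang', -0.363, 'r', 29.3)
brass (array([  5.68, -15.45]), 'ang', 0.424, 'r', 11.9)
tip (array([ 10.73, -27.2 ]), 'ang', 0.414, 'r', 24.7)
lean -0.4164 pitch 0.0003 foot [0.5228 0.1879 0.0707] [5.1 1.  0.2] [-0.05  0.83 -0.66  1.24  0.32  1.61 -0.43]
```

View pics/s5.png

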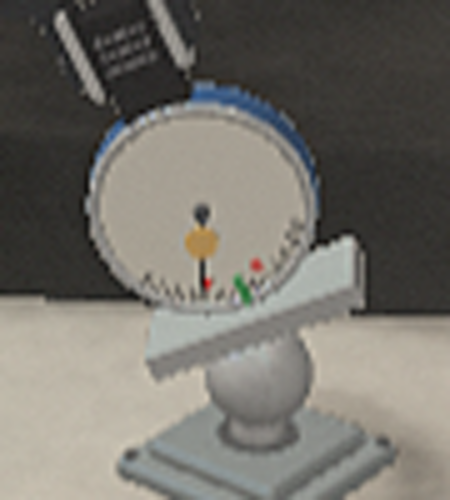

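The pointer is at about +0.42 rad, well past the left red dot at crop (207,284), and the foot is tangent on the ball. I'll work out the rows for rocking right.

```bash
cat > rock.py <<'E'
import numpy as np,sys
a0=float(sys.argv[1]);L=111;Rr=22
c=lambda a:Rr*(1/np.cos(np.radians(a))-1)
for a in map(float,sys.argv[2:]):
    b=np.radians(a-a0);t=np.radians(a0);D=c(a)-c(a0)
    print(a,'[0,%.4f,%.4f,%g,0,0,0],'%((L*np.sin(b)-D*np.sin(t))/1e3,(L*(1-np.cos(b))-D*np.cos(t))/1e3,a-a0))
E
python3 rock.py 24 20 16 12 8 4 0; python3 rock.py -24 -20 -16 -12 -8 -5 -4 -3 -2.6
```

```text
20.0 [0,-0.0075,0.0009,-4,0,0,0],
16.0 [0,-0.0150,0.0022,-8,0,0,0],
12.0 [0,-0.0224,0.0039,-12,0,0,0],
8.0 [0,-0.0298,0.0060,-16,0,0,0],
4.0 [0,-0.0371,0.0085,-20,0,0,0],
0.0 [0,-0.0443,0.0115,-24,0,0,0],
-20.0 [0,0.0075,0.0009,4,0,0,0],
-16.0 [0,0.0150,0.0022,8,0,0,0],
-12.0 [0,0.0224,0.0039,12,0,0,0],
-8.0 [0,0.0298,0.0060,16,0,0,0],
-5.0 [0,0.0353,0.0079,19,0,0,0],
-4.0 [0,0.0371,0.0085,20,0,0,0],
-3.0 [0,0.0389,0.0092,21,0,0,0],
-2.6 [0,0.0397,0.0095,21.4,0,0,0],
```

```bash
python3 -m crank '[[[0,-0.0037,0.0004,-2,0,0,0],[0,-0.0075,0.0009,-4,0,0,0],[0,-0.0112,0.0015,-6,0,0,0],[0,-0.015,0.0022,-8,0,0,0],[0,-0.0187,0.003,-10,0,0,0],[0,-0.0224,0.0039,-12,0,0,0],[0,-0.0261,0.0049,-14,0,0,0],[0,-0.0298,0.006,-16,0,0,0],[0,-0.0335,0.0072,-18,0,0,0],[0,-0.0371,0.0085,-20,0,0,0],[0,-0.0407,0.01,-22,0,0,0],[0,-0.0443,0.0115,-24,0,0,0]]]'
python3 -m crank '[[[0,-0.0039,0.0001,-2,0,0,0],[0,-0.0077,0.0002,-4,0,0,0],[0,-0.0116,0.0005,-6,0,0,0],[0,-0.0154,0.0009,-8,0,0,0],[0,-0.0193,0.0013,-10,0,0,0],[0,-0.0231,0.0019,-12,0,0,0],[0,-0.0269,0.0026,-14,0,0,0],[0,-0.0306,0.0034,-16,0,0,0],[0,-0.0343,0.0043,-18,0,0,0],[0,-0.038,0.0053,-20,0,0,0],[0,-0.0416,0.0064,-22,0,0,0],[0,-0.0451,0.0075,-24,0,0,0],[0,-0.0451,0.0075,-24,0,0,0],[0,-0.0451,0.0075,-24,0,0,0],[0,-0.0451,0.0075,-24,0,0,0],[0,-0.0451,0.0075,-24,0,0,0],[0,-0.0451,0.0075,-24,0,0,0],[0,-0.0451,0.0075,-24,0,0,0],[0,-0.0451,0.0075,-24,0,0,0],[0,-0.0451,0.0075,-24,0,0,0]]]'
python3 -m crank '[[[0,0,0,0,0,0,0],[0,0,0,0,0,0,0],[0,0,0,0,0,0,0],[0,0,0,0,0,0,0],[0,0,0,0,0,0,0],[0,0,0,0,0,0,0]]]'
python3 look.py s6
```

```text
t: 11.47
tcp_pos: [0.5211, 0.1873, 0.1797]
tool_rot: [0.613, 0.79, 0.0, 0.001]
contact_force: [3.1, 1.4, 0.5]
grip_width: 0.32
gripper_force: 61.7
t: 13.13
tcp_pos: [0.4783, 0.176, 0.1716]
tool_rot: [0.6, 0.773, 0.164, 0.127]
contact_force: [-4.2, -2.1, -1.2]
grip_width: 0.315
gripper_force: 61.7
t: 13.63
tcp_pos: [0.4784, 0.1762, 0.1719]
tool_rot: [0.6, 0.773, 0.164, 0.128]
contact_force: [-2.7, -2.8, -1.5]
grip_width: 0.317
gripper_force: 61.8
clip (array([ -2.89, -38.11]), 'ang', -0.047, 'r', 33.7)
hub [-1.3  -4.41]
redL (array([  9.73, -32.3 ]), 'ang', 0.377, 'r', 30.0)
redR (array([-11.84, -32.17]), 'ang', -0.363, 'r', 29.7)
brass (array([ -6.22, -15.04]), 'ang', -0.433, 'r', 11.7)
tip (array([-11.26, -26.4 ]), 'ang', -0.425, 'r', 24.1)
lean 0.419 pitch -0.0001 foot [0.5221 0.1874 0.0705] [-2.7 -2.8 -1.5] [-0.06  0.26 -0.5   2.26  0.77  0.33 -0.97]
```

View pics/s6.png

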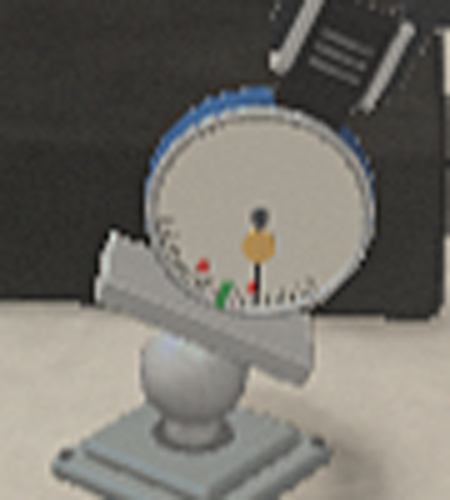

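The pointer is at about -0.43 rad, past the right red dot at crop (252,287), and the foot is on the ball. Now back to a lean of about -2.7° so the pointer meets the clip.

```bash
python3 -m crank '[[[0,0.0037,0.0004,2,0,0,0],[0,0.0075,0.0009,4,0,0,0],[0,0.0112,0.0015,6,0,0,0],[0,0.015,0.0022,8,0,0,0],[0,0.0187,0.003,10,0,0,0],[0,0.0224,0.0039,12,0,0,0],[0,0.0261,0.0049,14,0,0,0],[0,0.0298,0.006,16,0,0,0],[0,0.0335,0.0072,18,0,0,0],[0,0.0364,0.0083,19.6,0,0,0],[0,0.0385,0.0091,20.8,0,0,0],[0,0.0395,0.0095,21.3,0,0,0],[0,0.0395,0.0095,21.3,0,0,0],[0,0.0395,0.0095,21.3,0,0,0],[0,0.0395,0.0095,21.3,0,0,0],[0,0.0395,0.0095,21.3,0,0,0],[0,0.0395,0.0095,21.3,0,0,0],[0,0.0395,0.0095,21.3,0,0,0],[0,0.0395,0.0095,21.3,0,0,0],[0,0.0395,0.0095,21.3,0,0,0]]]'
python3 -m crank '[[[0,0,0,0,0,0,0],[0,0,0,0,0,0,0],[0,0,0,0,0,0,0],[0,0,0,0,0,0,0],[0,0,0,0,0,0,0],[0,0,0,0,0,0,0],[0,0,0,0,0,0,0],[0,0,0,0,0,0,0],[0,0,0,0,0,0,0],[0,0,0,0,0,0,0],[0,0,0,0,0,0,0],[0,0,0,0,0,0,0]]]'
python3 look.py s7
```

```text
t: 15.35
tcp_pos: [0.5171, 0.1864, 0.1794]
tool_rot: [0.613, 0.79, 0.019, 0.015]
contact_force: [2.1, 1.0, 0.8]
grip_width: 0.318
gripper_force: 61.7
t: 16.35
tcp_pos: [0.517, 0.1862, 0.1792]
tool_rot: [0.613, 0.79, 0.019, 0.014]
contact_force: [1.6, 1.4, 0.7]
grip_width: 0.318
gripper_force: 61.7
clip (array([ -2.27, -38.81]), 'ang', -0.05, 'r', 34.6)
hub [-0.53 -4.27]
redL (array([ 10.57, -31.99]), 'ang', 0.381, 'r', 29.9)
redR (array([-11.16, -31.76]), 'ang', -0.369, 'r', 29.5)
brass (array([ -1.22, -16.47]), 'ang', -0.056, 'r', 12.2)
tip (array([ -0.73, -32.2 ]), 'ang', -0.007, 'r', 27.9)
lean 0.0472 pitch 0.0 foot [0.522  0.1875 0.0683] [1.6 1.4 0.7] [ 0.08  0.48 -0.72  1.82  0.41  0.94 -0.55]
```

View pics/s7.png

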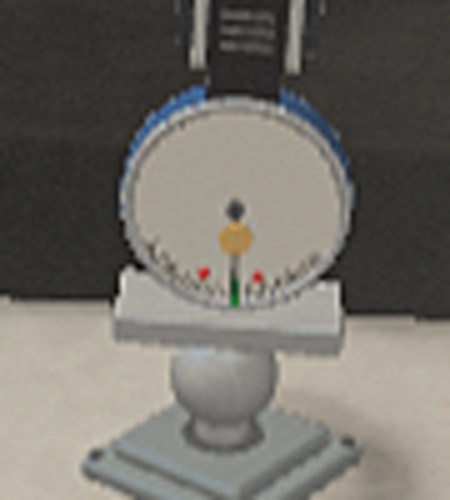

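The pointer at crop (235,250–290) runs straight onto the green clip at (235,292), with brass bob -0.056 against clip -0.050. The foot is on the ball at about 4 N. I'll hand it in.

```bash
python3 -c "
from plant import bot
print(bot.close_job())"
```

```text
the job is handed in; nothing more can be done
None
```

The job is handed in at 16.4 s: the gauge was rocked past the left red dot and then the right one, with a pause at each, and is held with the pointer on the green clip and the foot pressing the stud with about 4 N.

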